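# Run the panel press down evenly

### The job

The platen of the small panel press sits on its springs: screw it down evenly on its stops by turning the four bar nuts clockwise about a half turn each in cross order, that is one diagonal pair first and then the other pair, stopping each when it comes up snug. Feel for it: leave no nut loose and overtighten none, do not lean on the platen, and leave the other things on the bench alone.

Things in the scene. Friction and masses are not known exactly. Their poses are not given: they have to be found in the camera images.
- press: Fixed plywood base board of a small panel press, 250 x 260 mm, 30 mm high on its feet. Origin: centre of its underside, on the bench; x away from the robot, z up. Four upright steel studs with a quick thread (12 mm a turn) at (+-59, +-63) mm.
- seat (a point): Middle of the press, 51 mm above the bench: about the height of the tops of the four level steel stop collars (20 mm across, round the studs) that carry the platen when it is home. They are set anew for each job, up to 1.5 mm higher or lower, which this point does not show.
- platen: Loose dark wooden plate 176 x 184 x 12 mm, 0.25 to 0.42 kg, over the four studs with 2 mm play. Springs under its mid edges hold it 3.5 to 6.5 mm above the stops at the start (underside 56 mm above the bench). Origin: centre of its underside, z up. A thin aluminium rule, 70 x 25 x 4 mm, lies on its middle and stays there.
- nut1: Steel bar nut, near left stud (press frame -59, +63 mm). Origin: stud axis, under its 28 mm flange, 68 mm above the bench at first; z up. Hub 20 mm across; on top a bar 10 mm wide, 21 to 35 mm above the origin: long arm to 50 mm along the nut's own +x, tail to 18 mm along -x. Clockwise from above (yaw decreasing) tightens and lowers it 1.91 mm per rad.
- nut2: Same bar nut, near right stud (-59, -63). All four nuts: thread friction about 0.12 N m, that is 3 N pushing 40 mm out on the arm, and they stay where left. From its start a nut comes up snug after about a half turn (2 to 4.3 rad).
- nut3: Same bar nut, far right stud (+59, -63). Once the platen meets its stops a nut's turning moment climbs by some 0.7 N m per rad. Properly snug: 0.34 N m, an 8 to 9 N push 40 mm out, read while it turns (it fades once motion stops). Under 0.22 N m is still loose, over 0.5 N m overtight.
- nut4: Same bar nut, far left stud (+59, +63). The long arms start pointing roughly left on the near nuts and right on the far nuts. The studs and everything round them are lower than the bars; closed fingers fit between neighbouring nuts.

How it is judged:
By the outcome, as a careful person would: the job done as asked, in the order asked, and still so for the second after the job is handed in, with the robot touching nothing.
It also fails if it takes over 72 s, if anything falls off the work surface, if the arm or the gripper's body presses on something with over 40 N, if the wrist force passes 120 N, or if a joint passes its speed limit or range.

### The arm

A 7-joint arm with a two-finger parallel gripper is mounted at the origin on the work surface. World frame = base frame: x ahead of the robot, y to its left, z up, the work surface at z = 0. Lengths are in m, angles in rad, forces in N, time in s.
With the tool pointing down it reaches from about 0.425 to 0.925 m from the base axis. Payload 6.8 kg.
Tool frame: the origin (TCP) lies at the very end of the fingers, on their centre line; the grasp point (between the pads) lies 19 mm behind it; z points along the fingers, y is the line along which they close (so a half turn about z gives the same grasp; the last joint's range is limited). The gripper opens to 85 mm and grips with 20 to 120 N. Pads are 22 mm wide; open, the fingers measure 114 mm over their backs; the gripper's body (76 mm by 85 mm) begins 54 mm behind the grasp point. The pads swing forward as they close: fully open they stand 13 mm farther back than shut.
Start: joints at [1.157, 0.477, 0.022, 1.555, -0.011, 1.109, -0.083], TCP at [0.203, -0.644, 0.231] pointing down, gripper open.
Joint ranges: [-2.96, 2.96], [-0.34, 2.1], [-1.41, 1.46], [0.24, 2.44], [-1.37, 4.51], [0.17, 1.92], [-2.96, 2.96]. Speed limits (rad/s): [2.39, 2.39, 3.14, 3.14, 3.14, 3.14, 3.14].

### API

Orientations are given as a 3x3 rotation matrix whose columns are the frame's x, y, z axes.
In Python, from rig import env gives the robot as it stands. The module is installed in compiled form; this text tells all that it offers.
- The arm moves only by the shell command python3 -m inch 'ROWS' [OPENING] [FORCE]. ROWS is JSON, a list of rows, each a list of 2 entries, a list of its own where there are three numbers: the shift along the world's x, y, z scaled (see below), then the turn about the world's z scaled (see below). A call has 1 to 10 rows; each row is the pose to reach, as a shift and turn from the pose commanded when the call began, turning the shorter way round; what a row does not reach only later rows make up. The controller multiplies each number of a shift by 12 cm and each number of a turn by pi rad. A row lasts 1/12 s, in which the tool goes at most 41.7 mm and 7.16 degrees, less where a joint would pass 70% of its speed; a pose out of reach is approached as far as the arm can. A call with a number of a shift or a turn outside -1 to 1 is refused whole. A call with a gripper value outside its range is refused whole. OPENING is the opening, from 0 (shut) to 1 (fully open), set as the call begins (- or left out, the last holds). The fingers move at their own pace and stop on an object; FORCE is the grip in N (left out, the last holds). Time passes only in rows, so rows that repeat a pose let the fingers close. It gives the time, the measured TCP pose, the force, the opening and the grip force at its end, in the units of the state.
- env.read_state(): the state, without advancing time (a new reading comes with each control period).
- env.capture(name): name is "scene" or "top"; returns the picture (400x640x3 uint8, red, green, blue); there is no depth.
- env.camera_info(name): a dict with "K" (3x3 intrinsics, pixels), "eye" and "orientation" of the camera in the world. Camera axes: x right, y down, z forward; pixel columns grow to the right and rows downward; lengths in m; the calibration is good to about 2 mm. A picture is of the moment at which its call begins. camera_info takes no time and is no camera call.
- env.close_job(): hands the job in; it is judged then, once.
Trained networks look in the newest picture that a camera, given by its name, has taken for a name from the list of things; names that differ only in an ending like _2 or _b are one class to them, and where a whole thing is asked for, a point or a joint stands for the part that bears it (a point fixed in the world has none). Each returns a list of dicts, best first, with "confidence" (0 to 1); they miss things now and then, are a little off and sometimes report something else, mostly with a low value. They report only what shows in the picture. A call takes as long as a camera call.
- env.spot_in(camera, name): "at" ([x, y, z] in m, in the coordinates of the camera as it stood for that picture, good to about 4 mm: the middle of the surface that is visible of it).
- env.masks_of(camera, name): "pixels" (400x640 bool, what is visible of it).
- env.place_of(camera, name): "at" ([x, y, z] in m, in the coordinates of the camera as it stood for that picture, good to about 4 mm: a listed point, or the origin of a listed thing).
The state is a dict: "clock": time; "joint_pos": joint angles; "joint_vel": joint speeds; "joint_torque": joint torques, N m; "eef_pos": TCP position; "tool_rot": TCP orientation; "wrist_force": force on the tool from outside, world axes, zero at the start; "moment": the same for the moment, N m; "finger_gap": finger opening in m; "grip_force": force on a finger pad.
Only numpy, scipy, OpenCV 4.12 (cv2) and the standard library are available. Lean on these libraries where they do the work, as an engineer would, in place of code of your own. Each camera call takes 0.05 s, during which the arm holds its last target. There are 200 camera calls.

## Working session

There is one attempt and no reset: what is moved stays moved. The work goes in short steps, Python scripts to look and compute and a shell command to move; the robot and the scene stay as the last step left them, time stands still between calls to the robot, and variables do not carry over. Pictures are saved under pics/ and viewed, at most 10 in all, crops included, and the job is handed in when it is done.

```bash
mkdir -p pics; cat > h.py <<'E'
import numpy as np, cv2
from rig import env
def w(cam,p):
    i=env.camera_info(cam); return np.array(i["orientation"])@np.array(p)+np.array(i["eye"])
def ray(cam,u,v,z):
    i=env.camera_info(cam); d=np.array(i["orientation"])@np.linalg.inv(i["K"])@np.array([u,v,1.]); e=np.array(i["eye"])
    return e+d*(z-e[2])/d[2]
def proj(cam,p):
    i=env.camera_info(cam); q=np.array(i["K"])@np.array(i["orientation"]).T@(np.array(p)-np.array(i["eye"])); return q[:2]/q[2]
def shot(cam,n):
    im=env.capture(cam); cv2.imwrite(f"pics/{n}.png",im[:,:,::-1]); return im
E
python3 - <<'E'
from h import *
np.set_printoptions(precision=4,suppress=True)
for c in("top","scene"):
    shot(c,c+"0"); print(c,env.camera_info(c)["eye"])
    for n in("press","seat","platen","nut1"):
        for r in env.place_of(c,n): print(c,n,round(r["confidence"],2),w(c,r["at"]))
s=env.read_state(); print(s["clock"],s["eef_pos"],s["tool_rot"],s["wrist_force"],s["moment"])
E
```

```text
top [0.5241 0.0466 0.7179]
top platen 0.59 [ 0.582  -0.0166  0.0532]
top platen 0.38 [ 0.6489 -0.0779  0.0648]
top nut1 0.86 [0.6342 0.0556 0.0691]
top nut1 0.8 [0.5125 0.04   0.0682]
top nut1 0.79 [ 0.6489 -0.0757  0.0657]
scene [0.9864 0.336  0.5247]
scene press 0.96 [ 0.5811 -0.0154  0.0005]
scene seat 0.51 [0.6336 0.0501 0.0689]
scene platen 0.58 [ 0.5857 -0.0168  0.0571]
scene nut1 0.84 [0.6347 0.0505 0.0694]
scene nut1 0.78 [ 0.6467 -0.0759  0.0688]
scene nut1 0.64 [ 0.5328 -0.0932  0.0705]
scene nut1 0.56 [0.5139 0.0359 0.0686]
0.5 [ 0.2032 -0.6437  0.2313] [[ 0.9536  0.301  -0.    ]
 [ 0.301  -0.9536  0.0001]
 [ 0.     -0.0001 -1.    ]] [-0.8003 -0.2122  0.2357] [ 0.0157 -0.0241  0.0005]
```

View pics/top0.png

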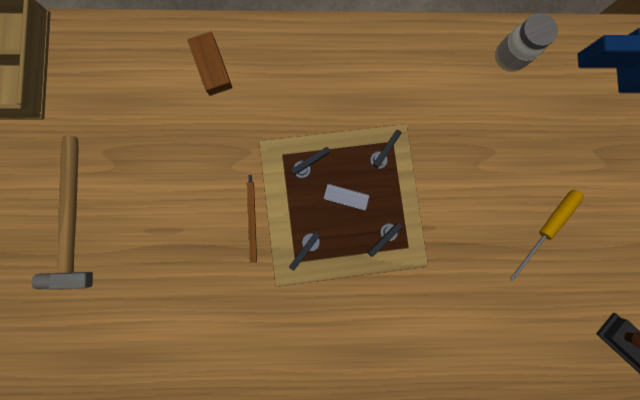

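View pics/scene0.png

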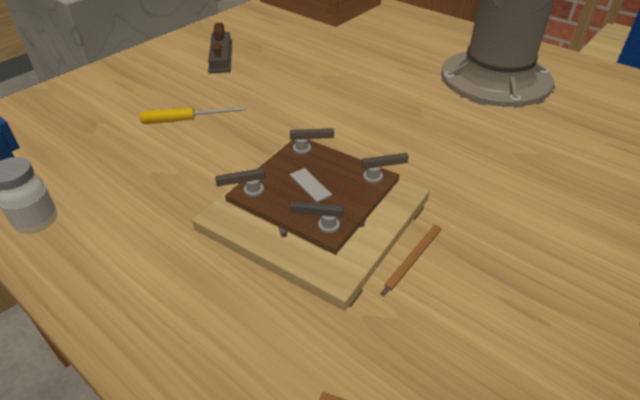

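The top picture shows the press at about (345,205). The nut hubs are at (311,242) for nut1, (389,232) for nut2, (379,160) for nut3 and (302,169) for nut4. I'll fit the bars next, for the stud axes and arm angles.

```bash
cat > bars.py <<'E'
from h import *
def bars(im,S):
    hsv=cv2.cvtColor(im,cv2.COLOR_RGB2HSV)
    m=((hsv[...,1]<90)&(hsv[...,2]<95)).astype(np.uint8)
    m[:110]=0;m[300:]=0;m[:,:255]=0;m[:,430:]=0
    n,l,st,_=cv2.connectedComponentsWithStats(m)
    out=[]
    for k in range(1,n):
        if st[k,4]<60: continue
        v,u=np.where(l==k)
        P=np.array([ray("top",a,b,0.102)[:2] for a,b in zip(u,v)])
        (c,(a,b),_)=cv2.minAreaRect(P.astype(np.float32)*1000)
        x=P-P.mean(0); d=np.linalg.svd(x,full_matrices=False)[2][0]; t=x@d
        mid=P.mean(0)+d*(t.max()+t.min())/2
        j=min(range(4),key=lambda j:np.linalg.norm(mid-S[j]))
        if (mid-S[j])@d<0:d=-d
        out.append((j+1,st[k,4],mid-d*.016,np.degrees(np.arctan2(d[1],d[0])),t.max()-t.min(),(a,b)))
    return sorted(out,key=lambda o:o[0])
E
python3 - <<'E'
from bars import *
np.set_printoptions(precision=4,suppress=True)
im=env.capture("top")
th=np.radians(7.3);R=np.array([[np.cos(th),-np.sin(th)],[np.sin(th),np.cos(th)]])
S=[np.array([.5815,-.016])+R@np.array(p) for p in[(-.059,.063),(-.059,-.063),(.059,-.063),(.059,.063)]]
print(np.array(S))
for o in bars(im,S):print(o)
for n in ["press"]:
  i=env.masks_of("top",n); print([(round(r["confidence"],2),r["pixels"].sum()) for r in i])
hsv=cv2.cvtColor(im,cv2.COLOR_RGB2HSV)
print(hsv[255,300],hsv[215,320],hsv[242,311])
# board outline, z=.03
m=cv2.inRange(hsv,(8,30,120),(30,140,255))
E
```

```text
[[ 0.515  0.039]
 [ 0.531 -0.086]
 [ 0.648 -0.071]
 [ 0.632  0.054]]
(1, np.int32(325), array([0.5185, 0.0392]), np.float64(142.2553335959355), np.float64(0.06712492786266502), (26.711708068847656, 66.74554443359375))
(2, np.int32(377), array([ 0.5343, -0.0841]), np.float64(135.25359367071724), np.float64(0.06736422043412435), (27.323482513427734, 65.29265594482422))
(3, np.int32(338), array([ 0.649 , -0.0706]), np.float64(-35.48872664679051), np.float64(0.0695934657004314), (26.34400177001953, 68.92894744873047))
(4, np.int32(366), array([0.6332, 0.052 ]), np.float64(-54.46715140065195), np.float64(0.0674657694063055), (27.431564331054688, 65.59799194335938))
[(0.71, np.int64(11483))]
[108  46  55] [ 13 185  55] [110  29  53]
```

```bash
cat > fit.py <<'E'
from h import *
from scipy.optimize import minimize
import sys
def box(x,y,a,z0=.089,z1=.103):
    c,s=np.cos(a),np.sin(a)
    return [(x+c*l-s*t,y+s*l+c*t,z) for l in(-.018,.05) for t in(-.005,.005) for z in(z0,z1)]
def cyl(x,y,r,z0,z1):
    return [(x+r*np.cos(t),y+r*np.sin(t),z) for t in np.linspace(0,6.28,24) for z in(z0,z1)]
K=8
def hull(P): return cv2.convexHull(np.array([proj("top",p) for p in P]).astype(np.float32))
def render(x,y,a,dz=0):
    m=np.zeros((200*K,200*K),np.uint8)
    for P in(box(x,y,a,.089+dz,.103+dz),cyl(x,y,.01,.068+dz,.089+dz),cyl(x,y,.014,.068+dz,.072+dz)):
        h=((hull(P)+.5-[250,105])*K).astype(np.int32); cv2.fillConvexPoly(m,h,255)
    return cv2.resize(m,(200,200),interpolation=cv2.INTER_AREA)/255.
def fit(im,j,x,y,a,dz=0):
    hsv=cv2.cvtColor(im,cv2.COLOR_RGB2HSV)[105:305,250:450]
    m=(hsv[...,1]<95).astype(float)
    u,v=proj("top",(x,y,.09))-[250,105]
    U,V=np.meshgrid(np.arange(200),np.arange(200)); win=np.hypot(U-u,V-v)<36
    f=lambda p:np.abs(render(x+p[0]/100,y+p[1]/100,a+p[2]/3,dz)-m)[win].sum()
    r=minimize(f,[0,0,0],method="Nelder-Mead",options=dict(initial_simplex=[[0,0,0],[.5,0,0],[0,.5,0],[0,0,.5]],maxiter=150))
    p=r.x; return x+p[0]/100,y+p[1]/100,a+p[2]/3,r.fun
E
python3 - <<'E'
from fit import *
im=env.capture("top")
big=cv2.resize(im[120:280,255:425,::-1],None,fx=3.5,fy=3.5,interpolation=cv2.INTER_CUBIC)
for j,g in enumerate([(.515,.039,142),(.531,-.086,135),(.648,-.071,-35),(.632,.054,-54)]):
    x,y,a,e=fit(im,j,g[0],g[1],np.radians(g[2])); print(j+1,round(x,4),round(y,4),round(np.degrees(a),1),round(e,1))
    for P in(box(x,y,a),cyl(x,y,.014,.068,.072)):
        cv2.polylines(big,[((hull(P)+.5-[255,120])*3.5).astype(np.int32)],True,(0,255,0),1)
cv2.imwrite("pics/fit.png",big)
E
```

```text
Traceback (most recent call last):
  File "fit.py", line 22, in fit
    r=minimize(f,[0,0,0],method="Nelder-Mead",options=dict(initial_simplex=[[0,0,0],[.5,0,0],[0,.5,0],[0,0,.5]],maxiter=150))
  File "fit.py", line 21, in <lambda>
    f=lambda p:np.abs(render(x+p[0]/100,y+p[1]/100,a+p[2]/3,dz)-m)[win].sum()
                      ~~~~~~^^^^^^^^^^^^^^^^^^^^^^^^^^^^^^^^^^^
  File "fit.py", line 14, in render
    h=((hull(P)+.5-[250,105])*K).astype(np.int32); cv2.fillConvexPoly(m,h,255)
        ~~~~^^^
  File "fit.py", line 10, in hull
    def hull(P): return cv2.convexHull(np.array([proj("top",p) for p in P]).astype(np.float32))
                                                 ~~~~^^^^^^^^^
  File "h.py", line 9, in proj
    i=env.camera_info(cam); q=np.array(i["K"])@np.array(i["orientation"]).T@(np.array(p)-np.array(i["eye"])); return q[:2]/q[2]
ValueError: time passes only in moves, steps and waits
```

```bash
python3 - <<'E'
s=open('h.py').read()
s=s.replace('from rig import env\n','from rig import env\n_I={}\ndef info(c):\n    if c not in _I:_I[c]=env.camera_info(c)\n    return _I[c]\n').replace('i=env.camera_info(cam)','i=info(cam)')
open('h.py','w').write(s)
E
python3 -m inch '[[[0.2,0.33,0],0.04],[[0.3,0.66,0],0.08],[[0.4,1,0],0.12],[[0.5,1,0],0.16]]' 0.4
python3 -m inch '[[[0.2,0.33,0],0.04],[[0.3,0.66,0],0.08],[[0.4,1,0],0.12],[[0.5,1,0],0.16]]'
python3 -c "
from h import *
s=env.read_state();print(s['joint_pos'],s['tool_rot'])"
```

```text
clock: 0.98
eef_pos: [0.264, -0.5164, 0.2305]
tool_rot: [[0.685, 0.729, -0.002], [0.729, -0.685, 0.005], [0.003, -0.005, -1.0]]
wrist_force: [-0.1, 0.1, -0.7]
finger_gap: 0.0389
grip_force: 0.0
clock: 1.32
eef_pos: [0.324, -0.3967, 0.2311]
tool_rot: [[0.25, 0.968, -0.002], [0.968, -0.25, 0.003], [0.003, -0.002, -1.0]]
wrist_force: [-1.0, 1.4, -0.6]
finger_gap: 0.0338
grip_force: 0.0
[ 1.00400749  0.22765962 -0.27685976  1.92229721  0.07163813  1.00449124
  0.44233967] [[ 0.25023586  0.96818361 -0.00158348]
 [ 0.96818123 -0.25023007  0.00316652]
 [ 0.00266953 -0.00232547 -0.99999373]]
```

```bash
python3 - <<'E'
from fit import *
im=env.capture("top")
big=cv2.resize(im[120:280,255:425,::-1],None,fx=3.5,fy=3.5,interpolation=cv2.INTER_CUBIC)
for j,g in enumerate([(.515,.039,142),(.531,-.086,135),(.648,-.071,-35),(.632,.054,-54)]):
    x,y,a,e=fit(im,j,g[0],g[1],np.radians(g[2])); print(j+1,round(x,4),round(y,4),round(np.degrees(a),1),round(e,1))
    for P in(box(x,y,a),cyl(x,y,.014,.068,.072)):
        cv2.polylines(big,[((hull(P)+.5-[255,120])*3.5).astype(np.int32)],True,(0,255,0),1)
cv2.imwrite("pics/fit.png",big)
E
```

```text
1 0.5182 0.0392 142.0 39.2
2 0.5331 -0.0862 133.8 48.0
3 0.6503 -0.0724 -34.9 43.9
4 0.6355 0.0529 -57.0 108.8
```

View pics/fit.png

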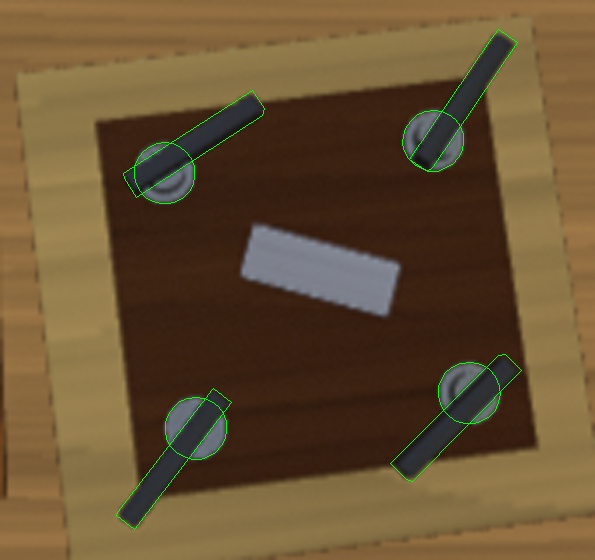

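The outlines fit all four bars, and the hub spacing matches 118 x 126 mm. Next I move over nut1.

```bash

python3 -m inch '[[[0.14,0.31,0],0.035],[[0.28,0.62,0],0.07],[[0.406,0.923,0],0.093]]' >/dev/null
python3 -m inch '[[[0.14,0.31,0],0.035],[[0.28,0.62,0],0.07],[[0.406,0.923,0],0.093]]' >/dev/null
python3 -m inch '[[[0.14,0.31,0],0.035],[[0.28,0.62,0],0.07],[[0.406,0.923,0],0.093]]' >/dev/null
python3 -m inch '[[[0.14,0.31,0],0.035],[[0.28,0.62,0],0.07],[[0.406,0.923,-0.3],0.093],[[0.406,0.923,-0.6],0.093],[[0.406,0.923,-0.7],0.093],[[0.406,0.923,-0.7],0.093]]'
python3 -c "
from h import *
shot('scene','s1');shot('top','t1')
s=env.read_state();print(s['joint_pos'],s['moment'],s['wrist_force'])
a=cv2.imread('pics/s1.png')[100:260,180:440];b=cv2.imread('pics/t1.png')[120:280,230:450]
a=cv2.resize(a,(650,400));cv2.imwrite('pics/s1c.png',a)"
```

```text
clock: 2.62
eef_pos: [0.5159, 0.0393, 0.1436]
tool_rot: [[-0.786, 0.618, -0.007], [0.618, 0.786, 0.0], [0.005, -0.004, -1.0]]
wrist_force: [-0.5, -0.5, -0.2]
finger_gap: 0.0341
grip_force: 0.0
[ 0.36487611  0.40937645 -0.68678622  1.96779839  0.33368835  0.87870228
  0.40443546] [ 0.03931857 -0.02265773 -0.02505209] [-0.93431883 -0.34396278 -0.34288557]
```

View pics/s1c.png

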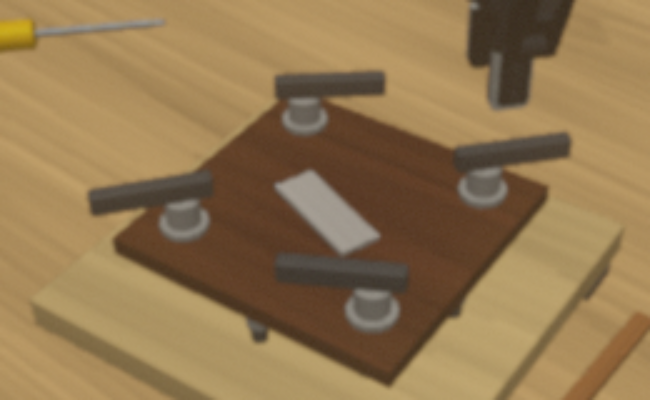

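The fingers hang above nut1's hub, at (480,185) in this crop, with nothing touching. I'll descend and grip.

```bash

python3 -m inch '[[[0.01,0,-0.2],0],[[0.01,0,-0.35],0],[[0.01,0,-0.41],0],[[0.01,0,-0.41],0],[[0.01,0,-0.41],0]]'
python3 -c "
from h import *
s=env.read_state();print(s['moment'],s['wrist_force'])"
```

```text
clock: 3.13
eef_pos: [0.5202, 0.039, 0.0995]
tool_rot: [[-0.785, 0.62, 0.002], [0.62, 0.785, -0.0], [-0.001, 0.001, -1.0]]
wrist_force: [0.5, -0.6, 0.1]
finger_gap: 0.0341
grip_force: 0.0
[ 0.02371177 -0.04483459  0.0070783 ] [ 0.52177016 -0.59337971  0.10022377]
```

```bash

python3 -m inch '[[[-0.01,0,-0.05],0],[[-0.01,0,-0.05],0],[[-0.01,0,-0.05],0]]'
python3 -m inch '[[[0,0,0],0],[[0,0,0],0],[[0,0,0],0],[[0,0,0],0]]' 0 30
python3 -c "
from h import *
s=env.read_state();print(s['moment'],s['wrist_force'])"
```

```text
clock: 3.38
eef_pos: [0.5183, 0.0392, 0.0926]
tool_rot: [[-0.785, 0.619, 0.001], [0.619, 0.785, -0.0], [-0.001, 0.0, -1.0]]
wrist_force: [0.0, -0.1, -0.4]
finger_gap: 0.0339
grip_force: 0.0
clock: 3.72
eef_pos: [0.5182, 0.0391, 0.0925]
tool_rot: [[-0.786, 0.619, 0.0], [0.619, 0.786, -0.001], [-0.0, -0.0, -1.0]]
wrist_force: [-1.6, -0.0, 5.6]
finger_gap: 0.0089
grip_force: 34.1
[-0.27747018  0.41155975  0.09560546] [-1.62192801 -0.02029911  5.63187309]
```

```bash
cat > st.py <<'E'
from h import *
s=env.read_state();R=np.array(s['tool_rot']);print(s['clock'],'psi',round(np.degrees(np.arctan2(R[1,0],R[0,0])),1),'mom',np.round(s['moment'],3),'F',np.round(s['wrist_force'],1),'pos',np.round(s['eef_pos'],4),'gap',round(s['finger_gap'],4),'j7',round(s['joint_pos'][6],2))
E
python3 -m inch '[[[0,0,0],-0.03],[[0,0,0],-0.06]]' >/dev/null; python3 st.py
python3 -m inch '[[[0,0,-0.002],-0.03],[[0,0,-0.004],-0.06]]' >/dev/null; python3 st.py
python3 -m inch '[[[0,0,-0.002],-0.03],[[0,0,-0.004],-0.06]]' >/dev/null; python3 st.py
```

```text
3.8833 psi 130.7 mom [-0.036  0.01   0.193] F [-0.1 -0.8  0.9] pos [0.5183 0.0393 0.0922] gap 0.0092 j7 0.17
4.05 psi 119.9 mom [-0.122  0.091  0.165] F [ 0.6 -0.9  2.2] pos [0.5184 0.0394 0.0918] gap 0.0087 j7 0.01
4.2167 psi 109.1 mom [-0.149  0.017  0.149] F [-0.1 -0.6  3.3] pos [0.5186 0.0394 0.0915] gap 0.0089 j7 -0.16
```

```bash

python3 -m inch '[[[0,0,-0.0015],-0.03],[[0,0,-0.003],-0.06],[[0,0,-0.0045],-0.09],[[0,0,-0.006],-0.12]]' >/dev/null; python3 st.py
python3 -m inch '[[[0,0,-0.0015],-0.03],[[0,0,-0.003],-0.06],[[0,0,-0.0045],-0.09],[[0,0,-0.006],-0.12]]' >/dev/null; python3 st.py
python3 -m inch '[[[0,0,-0.0015],-0.03],[[0,0,-0.003],-0.06],[[0,0,-0.0045],-0.09],[[0,0,-0.006],-0.12]]' >/dev/null; python3 st.py
python3 -m inch '[[[0,0,-0.0015],-0.03],[[0,0,-0.003],-0.06]]' >/dev/null; python3 st.py
python3 -m inch '[[[0,0,-0.0015],-0.03],[[0,0,-0.003],-0.06]]' >/dev/null; python3 st.py
```

```text
4.55 psi 87.5 mom [-0.159 -0.218  0.139] F [ 1.8 -1.5  1.9] pos [0.519  0.0395 0.0908] gap 0.009 j7 -0.48
4.8833 psi 65.9 mom [-0.261 -0.454  0.149] F [ 0.7 -1.2  0.6] pos [0.5193 0.0394 0.0901] gap 0.009 j7 -0.81
5.2167 psi 44.3 mom [-0.358 -0.546  0.183] F [ 2.7 -0.7  0.4] pos [0.5195 0.0392 0.0894] gap 0.0087 j7 -1.13
5.3833 psi 33.5 mom [-0.456 -0.634  0.134] F [ 2.2 -2.2  0.3] pos [0.5197 0.0391 0.0891] gap 0.0092 j7 -1.3
5.55 psi 22.7 mom [-0.571 -0.581  0.162] F [ 3.3 -2.9 -0.1] pos [0.5197 0.0389 0.0887] gap 0.0086 j7 -1.46
```

```bash

python3 -m inch '[[[0,0,-0.0015],-0.03],[[0,0,-0.003],-0.06]]' >/dev/null; python3 st.py
python3 -m inch '[[[0,0,-0.0015],-0.03],[[0,0,-0.003],-0.06]]' >/dev/null; python3 st.py
```

```text
5.7167 psi 11.9 mom [-0.686 -0.673  0.206] F [ 2.6 -2.2  0.1] pos [0.5197 0.0387 0.0883] gap 0.0087 j7 -1.62
5.8833 psi 1.1 mom [-0.76  -0.669  0.205] F [ 3.4 -3.2 -0.1] pos [0.5198 0.0386 0.088 ] gap 0.0089 j7 -1.78
```

```bash

python3 -m inch '[[[0,0,-0.0015],-0.03]]' >/dev/null; python3 st.py
python3 -m inch '[[[0,0,-0.0015],-0.03]]' >/dev/null; python3 st.py
```

```text
5.9667 psi -4.3 mom [-0.839 -0.595  0.161] F [ 2.7 -3.5  0.8] pos [0.5198 0.0384 0.0878] gap 0.009 j7 -1.86
6.05 psi -9.7 mom [-0.837 -0.648  0.161] F [ 3.7 -3.8 -0.2] pos [0.5198 0.0384 0.0876] gap 0.009 j7 -1.94
```

```bash

python3 -m inch '[[[0.006,-0.003,-0.0015],-0.03],[[0.012,-0.006,-0.003],-0.06]]' >/dev/null; python3 st.py
python3 -m inch '[[[0,0,-0.0015],-0.03],[[0,0,-0.003],-0.06]]' >/dev/null; python3 st.py
```

```text
6.2167 psi -20.5 mom [-0.358  0.821  0.221] F [-3.1 -1.1  8.1] pos [0.5199 0.0382 0.0873] gap 0.0089 j7 -2.1
6.3833 psi -31.3 mom [-0.669  0.633  0.295] F [-3.4 -1.9  9.7] pos [0.5198 0.0381 0.0871] gap 0.0092 j7 -2.26
```

```bash

python3 -m inch '[[[-0.005,0,0.002],-0.02]]' >/dev/null; python3 st.py
```

```text
6.4667 psi -34.9 mom [-0.691 -0.412  0.251] F [ 1.6 -2.4 -0.6] pos [0.5195 0.038  0.0871] gap 0.009 j7 -2.31
```

```bash

python3 -m inch '[[[0.001,0,-0.001],-0.025]]' >/dev/null; python3 st.py
```

```text
6.55 psi -39.3 mom [-0.678  0.22   0.312] F [-0.2 -3.8  6.6] pos [0.5195 0.038  0.087 ] gap 0.009 j7 -2.38
```

```bash

python3 -m inch '[[[0,0,-0.0005],-0.02]]' >/dev/null; python3 st.py
```

```text
6.6333 psi -42.9 mom [-0.718  0.134  0.33 ] F [ 0.5 -2.5  5. ] pos [0.5195 0.038  0.0869] gap 0.0089 j7 -2.43
```

```bash

python3 -m inch '[[[0,0,0],0],[[0,0,0],0],[[0,0,0],0],[[0,0,0.25],0],[[0,0,0.5],0],[[0,0,0.7],0.03],[[0,0,0.7],0.07],[[0,0,0.7],0.11]]' 0.4 >/dev/null; python3 st.py
python3 -m inch '[[[0.15,-0.12,0],0.04],[[0.3,-0.24,0],0.08],[[0.4,-0.34,0],0.12],[[0.5,-0.43,0],0.16],[[0.55,-0.48,0],0.2],[[0.55,-0.48,0],0.24],[[0.55,-0.48,0],0.28],[[0.55,-0.48,0],0.32],[[0.55,-0.48,0],0.36],[[0.55,-0.48,0],0.4]]' >/dev/null
python3 -m inch '[[[0.15,-0.12,0],0.04],[[0.3,-0.24,0],0.08],[[0.4,-0.34,0],0.12],[[0.5,-0.43,0],0.16],[[0.55,-0.45,0],0.2],[[0.55,-0.45,0],0.24],[[0.55,-0.45,0],0.28],[[0.55,-0.45,0],0.32],[[0.55,-0.45,0],0.36],[[0.55,-0.45,0],0.4]]' >/dev/null
python3 -m inch '[[[0,0,0],0.04],[[0,0,0],0.08],[[0,0,0],0.12],[[0,0,0],0.134],[[0,0,0],0.134]]' >/dev/null; python3 st.py
python3 - <<'E'
from fit import *
im=env.capture("top")
for j,g in enumerate([(.519,.0385,-42,-.006),(.534,-.087,134,0),(.6513,-.073,-35,0),(.6355,.0529,-57,0)]):
    x,y,a,e=fit(im,j,g[0],g[1],np.radians(g[2]),g[3]); print(j+1,round(x,4),round(y,4),round(np.degrees(a),1),round(e,1))
E
```

```text
7.3 psi -22.6 mom [ 0.047 -0.015 -0.01 ] F [ 0.5  0.1 -0.1] pos [0.5203 0.0391 0.1723] gap 0.034 j7 -2.13
9.3833 psi 144.5 mom [ 0.034 -0.019  0.034] F [ 0.2 -0.3  0. ] pos [ 0.6509 -0.073   0.1702] gap 0.0341 j7 0.74
1 0.5181 0.0394 -42.0 38.7
2 0.5331 -0.086 134.0 53.4
3 0.6513 -0.073 -35.0 806.1
4 0.6356 0.0529 -56.6 96.3
```

```bash

python3 -m inch '[[[0,0,-0.25],0],[[0,0,-0.45],0],[[0,0,-0.58],0],[[0,0,-0.64],0],[[0,0,-0.645],0],[[0,0,-0.645],0],[[0,0,-0.645],0]]' >/dev/null; python3 st.py
python3 -m inch '[[[0,0,0],0],[[0,0,0],0],[[0,0,0],0],[[0,0,0],0]]' 0 30 >/dev/null; python3 st.py
```

```text
10.0167 psi 144.3 mom [0.004 0.053 0.039] F [-0.2 -0.2 -0.3] pos [ 0.6521 -0.0728  0.0945] gap 0.0341 j7 0.69
10.35 psi 144.3 mom [-0.234  0.4    0.107] F [-1.  -1.2  5.6] pos [ 0.6516 -0.0734  0.0944] gap 0.0089 j7 0.69
```

```bash

python3 -m inch '[[[0,0,-0.0015],-0.03],[[0,0,-0.003],-0.06],[[0,0,-0.0045],-0.09],[[0,0,-0.006],-0.12]]' >/dev/null; python3 st.py
python3 -m inch '[[[0,0,-0.0015],-0.03],[[0,0,-0.003],-0.06],[[0,0,-0.0045],-0.09],[[0,0,-0.006],-0.12]]' >/dev/null; python3 st.py
python3 -m inch '[[[0,0,-0.0015],-0.03],[[0,0,-0.003],-0.06],[[0,0,-0.0045],-0.09],[[0,0,-0.006],-0.12]]' >/dev/null; python3 st.py
python3 -m inch '[[[0,0,-0.0015],-0.03],[[0,0,-0.003],-0.06],[[0,0,-0.0045],-0.09],[[0,0,-0.006],-0.12]]' >/dev/null; python3 st.py
python3 -m inch '[[[0,0,-0.0015],-0.03],[[0,0,-0.003],-0.06]]' >/dev/null; python3 st.py
```

```text
10.6833 psi 122.5 mom [-0.291  0.579  0.14 ] F [-2.4 -1.   6.7] pos [ 0.6514 -0.0736  0.0936] gap 0.0086 j7 0.36
11.0167 psi 100.9 mom [-0.406  0.785  0.149] F [-3.3 -1.8  7.4] pos [ 0.6512 -0.0737  0.0929] gap 0.009 j7 0.04
11.35 psi 79.3 mom [-0.354  0.966  0.143] F [-3.4 -0.9  7.8] pos [ 0.6508 -0.0738  0.0922] gap 0.0089 j7 -0.28
11.6833 psi 57.7 mom [-0.359  1.161  0.089] F [-5.  -1.2  9.1] pos [ 0.6506 -0.0737  0.0915] gap 0.0094 j7 -0.6
11.85 psi 46.9 mom [-0.288  1.294  0.096] F [-4.9 -1.3  9.1] pos [ 0.6505 -0.0736  0.0911] gap 0.0088 j7 -0.76
```

```bash

python3 -m inch '[[[-0.004,0,-0.0015],-0.03],[[-0.008,0,-0.003],-0.06]]' >/dev/null; python3 st.py
python3 -m inch '[[[0,0,-0.0015],-0.03],[[0,0,-0.003],-0.06]]' >/dev/null; python3 st.py
python3 -m inch '[[[0,0,-0.0015],-0.03],[[0,0,-0.003],-0.06]]' >/dev/null; python3 st.py
```

```text
12.0167 psi 36.1 mom [-0.293  0.546  0.134] F [-2.8 -1.4  7.3] pos [ 0.6502 -0.0734  0.0908] gap 0.0089 j7 -0.92
12.1833 psi 25.3 mom [-0.202  0.767  0.162] F [-3.  -0.8  7.7] pos [ 0.6502 -0.0734  0.0904] gap 0.0086 j7 -1.08
12.35 psi 14.5 mom [-0.078  0.856  0.178] F [-4.  -0.8  8.3] pos [ 0.6501 -0.0732  0.0901] gap 0.009 j7 -1.24
```

```bash

python3 -m inch '[[[-0.003,0,-0.0015],-0.03],[[-0.005,0,-0.003],-0.06]]' >/dev/null; python3 st.py
python3 -m inch '[[[0,0,-0.0015],-0.03],[[0,0,-0.003],-0.06]]' >/dev/null; python3 st.py
```

```text
12.5167 psi 3.7 mom [-0.131  0.441  0.11 ] F [-1.2  0.5  5.7] pos [ 0.65   -0.0731  0.0898] gap 0.0088 j7 -1.4
12.6833 psi -7.1 mom [-0.041  0.578  0.161] F [-3.2 -0.9  7.2] pos [ 0.65   -0.0729  0.0894] gap 0.0087 j7 -1.55
```

```bash

python3 -m inch '[[[0,0,-0.0015],-0.03],[[0,0,-0.003],-0.06]]' >/dev/null; python3 st.py
python3 -m inch '[[[0,0,-0.0015],-0.03],[[0,0,-0.003],-0.06]]' >/dev/null; python3 st.py
```

```text
12.85 psi -17.9 mom [0.004 0.603 0.141] F [-2.5  0.2  7.4] pos [ 0.65   -0.0728  0.089 ] gap 0.0089 j7 -1.71
13.0167 psi -28.7 mom [0.051 0.622 0.17 ] F [-2.9  0.2  8.1] pos [ 0.6501 -0.0727  0.0887] gap 0.0091 j7 -1.87
```

```bash

python3 -m inch '[[[0,0,-0.0015],-0.03],[[0,0,-0.003],-0.06]]' >/dev/null; python3 st.py
python3 -m inch '[[[0,0,-0.0015],-0.03]]' >/dev/null; python3 st.py
```

```text
13.1833 psi -39.4 mom [0.055 0.796 0.306] F [-4.   0.2  9.6] pos [ 0.6502 -0.0725  0.0886] gap 0.0088 j7 -2.02
13.2667 psi -44.8 mom [0.226 0.819 0.37 ] F [-4.1  0.7 10.8] pos [ 0.6502 -0.0724  0.0885] gap 0.0087 j7 -2.1
```

```bash

python3 -m inch '[[[0,0,0],0],[[0,0,0],0],[[0,0,0],0],[[0,0,0.25],0],[[0,0,0.5],0],[[0,0,0.7],0.035],[[0,0.1,0.7],0.07],[[0,0.2,0.7],0.105],[[0,0.2,0.7],0.135]]' 0.4 >/dev/null; python3 st.py
python3 -m inch '[[[-0.01,0.1,0],0.04],[[-0.02,0.2,0],0.08],[[-0.05,0.3,0],0.12],[[-0.06,0.4,0],0.16],[[-0.06,0.43,0],0.2],[[-0.06,0.43,0],0.24],[[-0.06,0.43,0],0.28],[[-0.06,0.43,0],0.32],[[-0.06,0.43,0],0.36],[[-0.06,0.43,0],0.4]]' >/dev/null
python3 -m inch '[[[-0.01,0.1,0],0.04],[[-0.02,0.2,0],0.08],[[-0.05,0.3,0],0.12],[[-0.052,0.4,0],0.16],[[-0.052,0.418,0],0.2],[[-0.052,0.418,0],0.24],[[-0.052,0.418,0],0.28],[[-0.052,0.418,0],0.32],[[-0.052,0.418,0],0.36],[[-0.052,0.418,0],0.4]]' >/dev/null
python3 -m inch '[[[0,0,-0.25],0],[[0,0,-0.4],0],[[0,0,-0.4],0]]' >/dev/null; python3 st.py
```

```text
14.0167 psi -19.8 mom [ 0.033 -0.005  0.061] F [-0.4  0.3  0.2] pos [ 0.6499 -0.0456  0.1712] gap 0.0341 j7 -1.8
15.9333 psi 122.9 mom [0.011 0.046 0.015] F [-1.  -1.6 -0.5] pos [0.6332 0.0519 0.1187] gap 0.0341 j7 0.24
```

```bash

python3 -m inch '[[[0,0,-0.15],0],[[0,0,-0.22],0],[[0,0,-0.22],0],[[0,0,-0.22],0],[[0,0,-0.22],0]]' >/dev/null; python3 st.py
```

```text
16.35 psi 122.9 mom [0.004 0.023 0.032] F [-0.4  0.4  0.5] pos [0.6367 0.0529 0.0975] gap 0.034 j7 0.23
```

```bash

python3 -m inch '[[[-0.004,-0.002,-0.036],0],[[-0.004,-0.002,-0.036],0],[[-0.004,-0.002,-0.036],0]]' >/dev/null; python3 st.py
python3 -m inch '[[[0,0,0],0],[[0,0,0],0],[[0,0,0],0],[[0,0,0],0]]' 0 30 >/dev/null; python3 st.py
python3 -m inch '[[[0,0,-0.0015],-0.03],[[0,0,-0.003],-0.06],[[0,0,-0.0045],-0.09],[[0,0,-0.006],-0.12]]' >/dev/null; python3 st.py
python3 -m inch '[[[0,0,-0.0015],-0.03],[[0,0,-0.003],-0.06],[[0,0,-0.0045],-0.09],[[0,0,-0.006],-0.12]]' >/dev/null; python3 st.py
```

```text
16.6 psi 122.9 mom [ 0.035 -0.051 -0.007] F [ 0.7 -0.   0.1] pos [0.6356 0.0525 0.0923] gap 0.0342 j7 0.23
16.9333 psi 122.9 mom [ 0.046  0.072 -0.037] F [-0.6  0.1  2.7] pos [0.6358 0.0526 0.0924] gap 0.0087 j7 0.23
17.2667 psi 101.1 mom [-0.002 -0.048  0.111] F [ 0.2 -0.1  2. ] pos [0.6359 0.0527 0.0917] gap 0.0089 j7 -0.1
17.6 psi 79.5 mom [-0.043 -0.195  0.095] F [2.2 0.5 0.6] pos [0.6362 0.0527 0.091 ] gap 0.0088 j7 -0.42
```

```bash

python3 -m inch '[[[0,0,-0.0015],-0.03],[[0,0,-0.003],-0.06],[[0,0,-0.0045],-0.09],[[0,0,-0.006],-0.12]]' >/dev/null; python3 st.py
python3 -m inch '[[[0,0,-0.0015],-0.03],[[0,0,-0.003],-0.06],[[0,0,-0.0045],-0.09],[[0,0,-0.006],-0.12]]' >/dev/null; python3 st.py
python3 -m inch '[[[0,0,-0.0015],-0.03],[[0,0,-0.003],-0.06]]' >/dev/null; python3 st.py
python3 -m inch '[[[0,0,-0.0015],-0.03],[[0,0,-0.003],-0.06]]' >/dev/null; python3 st.py
```

```text
17.9333 psi 57.9 mom [-0.021 -0.335  0.109] F [1.2 0.8 0.8] pos [0.6363 0.0526 0.0903] gap 0.0088 j7 -0.74
18.2667 psi 36.3 mom [-0.06  -0.273  0.113] F [ 1.8 -0.2  0.3] pos [0.6364 0.0525 0.0896] gap 0.009 j7 -1.06
18.4333 psi 25.5 mom [-0.145 -0.354  0.113] F [ 2.  -1.2  0.1] pos [0.6365 0.0525 0.0892] gap 0.0089 j7 -1.21
18.6 psi 14.7 mom [-0.151 -0.432  0.106] F [ 2.  -0.9 -1.2] pos [0.6365 0.0523 0.0889] gap 0.0089 j7 -1.37
```

```bash

python3 -m inch '[[[0,0,-0.0015],-0.03],[[0,0,-0.003],-0.06]]' >/dev/null; python3 st.py
python3 -m inch '[[[0,0,-0.0015],-0.03],[[0,0,-0.003],-0.06]]' >/dev/null; python3 st.py
```

```text
18.7667 psi 3.9 mom [-0.235 -0.426  0.126] F [ 1.8 -1.5  0.2] pos [0.6365 0.0522 0.0885] gap 0.0089 j7 -1.53
18.9333 psi -7.0 mom [-0.328 -0.45   0.154] F [ 2.5 -0.2  0.3] pos [0.6365 0.0522 0.0881] gap 0.0089 j7 -1.68
```

```bash

python3 -m inch '[[[0,0,-0.0015],-0.03],[[0,0,-0.003],-0.06]]' >/dev/null; python3 st.py
```

```text
19.1 psi -17.7 mom [-0.324 -0.407  0.178] F [ 2.  -2.  -0.9] pos [0.6365 0.0521 0.0878] gap 0.0092 j7 -1.84
```

```bash

python3 -m inch '[[[0,0,-0.0015],-0.03],[[0,0,-0.003],-0.06]]' >/dev/null; python3 st.py
```

```text
19.2667 psi -28.6 mom [-0.348 -0.356  0.096] F [ 2.2 -1.   0.5] pos [0.6365 0.052  0.0874] gap 0.0093 j7 -1.99
```

```bash

python3 -m inch '[[[0,0,-0.0015],-0.03],[[0,0,-0.003],-0.06]]' >/dev/null; python3 st.py
```

```text
19.4333 psi -39.4 mom [-0.403 -0.198  0.185] F [ 1.3 -1.6  1.3] pos [0.6365 0.0519 0.0872] gap 0.0092 j7 -2.15
```

```bash

python3 -m inch '[[[0,0,-0.0015],-0.03]]' >/dev/null; python3 st.py
```

```text
19.5167 psi -44.7 mom [-0.449  0.004  0.266] F [ 0.  -1.8  2.6] pos [0.6365 0.0518 0.0872] gap 0.0093 j7 -2.22
```

```bash

python3 -m inch '[[[0,0,-0.0005],-0.03]]' >/dev/null; python3 st.py
```

```text
19.6 psi -50.1 mom [-0.503 -0.103  0.357] F [ 0.6 -1.7  2.7] pos [0.6365 0.0519 0.0871] gap 0.009 j7 -2.3
```

```bash

python3 -m inch '[[[0,0,0],0],[[0,0,0],0],[[0,0,0],0],[[0,0,0.25],0],[[0,0,0.5],0],[[0,0,0.7],0.035],[[-0.1,-0.1,0.7],0.075],[[-0.2,-0.2,0.7],0.115],[[-0.2,-0.2,0.7],0.15]]' 0.4 >/dev/null; python3 st.py
python3 -m inch '[[[-0.1,-0.1,0],0.04],[[-0.2,-0.2,0],0.08],[[-0.3,-0.3,0],0.12],[[-0.33,-0.4,0],0.16],[[-0.33,-0.48,0],0.2],[[-0.33,-0.48,0],0.24],[[-0.33,-0.48,0],0.28],[[-0.33,-0.48,0],0.32],[[-0.33,-0.48,0],0.36],[[-0.33,-0.48,0],0.4]]' >/dev/null
python3 -m inch '[[[-0.1,-0.1,0],0.04],[[-0.2,-0.2,0],0.08],[[-0.3,-0.3,0],0.12],[[-0.32,-0.4,0],0.16],[[-0.32,-0.477,0],0.2],[[-0.32,-0.477,0],0.24],[[-0.32,-0.477,0],0.28],[[-0.32,-0.477,0],0.32],[[-0.32,-0.477,0],0.36],[[-0.32,-0.477,0],0.4]]' >/dev/null
python3 -m inch '[[[0,0,-0.2],0.036],[[0,0,-0.4],0.072],[[0,0,-0.5],0.072],[[0,0,-0.5],0.072],[[0,0,-0.5],0.072],[[0,0,-0.5],0.072]]' >/dev/null; python3 st.py
```

```text
20.35 psi -22.6 mom [-0.081 -0.     0.015] F [ 0.  -1.6 -0.5] pos [0.6097 0.0255 0.1711] gap 0.0344 j7 -1.9
22.5167 psi 133.3 mom [-0.013 -0.045 -0.035] F [0.7 0.3 0.3] pos [ 0.5343 -0.0863  0.1114] gap 0.0342 j7 0.74
```

```bash

python3 -m inch '[[[-0.003,0,-0.1],0],[[-0.003,0,-0.154],0],[[-0.003,0,-0.154],0],[[-0.003,0,-0.154],0]]' >/dev/null; python3 st.py
python3 -m inch '[[[0,0,0],0],[[0,0,0],0],[[0,0,0],0],[[0,0,0],0]]' 0 30 >/dev/null; python3 st.py
python3 -m inch '[[[0,0,-0.0015],-0.03],[[0,0,-0.003],-0.06],[[0,0,-0.0045],-0.09],[[0,0,-0.006],-0.12]]' >/dev/null; python3 st.py
python3 -m inch '[[[0,0,-0.0015],-0.03],[[0,0,-0.003],-0.06],[[0,0,-0.0045],-0.09],[[0,0,-0.006],-0.12]]' >/dev/null; python3 st.py
```

```text
22.85 psi 133.3 mom [ 0.026 -0.011  0.02 ] F [ 0.5 -0.5 -0.2] pos [ 0.5333 -0.0863  0.0924] gap 0.0341 j7 0.74
23.1833 psi 133.3 mom [-0.092  0.368  0.151] F [-1.  -1.2  5.6] pos [ 0.5335 -0.0865  0.0926] gap 0.0088 j7 0.74
23.5167 psi 111.4 mom [-0.12   0.286  0.097] F [-1.1 -0.9  4.9] pos [ 0.5336 -0.0865  0.0919] gap 0.0092 j7 0.41
23.85 psi 89.8 mom [-0.087  0.28   0.144] F [-1.1 -0.6  4.7] pos [ 0.5337 -0.0865  0.0912] gap 0.0091 j7 0.09
```

```bash

python3 -m inch '[[[0,0,-0.0015],-0.03],[[0,0,-0.003],-0.06],[[0,0,-0.0045],-0.09],[[0,0,-0.006],-0.12]]' >/dev/null; python3 st.py
python3 -m inch '[[[0,0,-0.0015],-0.03],[[0,0,-0.003],-0.06],[[0,0,-0.0045],-0.09],[[0,0,-0.006],-0.12]]' >/dev/null; python3 st.py
python3 -m inch '[[[0,0,-0.0015],-0.03],[[0,0,-0.003],-0.06]]' >/dev/null; python3 st.py
python3 -m inch '[[[0,0,-0.0015],-0.03],[[0,0,-0.003],-0.06]]' >/dev/null; python3 st.py
```

```text
24.1833 psi 68.2 mom [-0.189  0.21   0.076] F [-2.  -0.3  4.3] pos [ 0.5337 -0.0865  0.0905] gap 0.0091 j7 -0.23
24.5167 psi 46.6 mom [-0.255  0.272  0.129] F [-0.8 -0.6  5.6] pos [ 0.5338 -0.0866  0.0898] gap 0.0089 j7 -0.54
24.6833 psi 35.8 mom [-0.255  0.271  0.168] F [-0.6 -1.   4.7] pos [ 0.5338 -0.0866  0.0894] gap 0.0089 j7 -0.7
24.85 psi 25.0 mom [-0.329  0.208  0.167] F [-1.5 -0.9  4.5] pos [ 0.5339 -0.0867  0.0891] gap 0.0091 j7 -0.85
```

```bash

python3 -m inch '[[[0,0,-0.0015],-0.03],[[0,0,-0.003],-0.06]]' >/dev/null; python3 st.py
python3 -m inch '[[[0,0,-0.0015],-0.03],[[0,0,-0.003],-0.06]]' >/dev/null; python3 st.py
```

```text
25.0167 psi 14.2 mom [-0.315  0.179  0.098] F [-0.6 -1.2  3.8] pos [ 0.5339 -0.0867  0.0887] gap 0.0089 j7 -1.01
25.1833 psi 3.4 mom [-0.253  0.227  0.13 ] F [-1.  -0.5  4.8] pos [ 0.5339 -0.0867  0.0883] gap 0.009 j7 -1.16
```

```bash

python3 -m inch '[[[0,0,-0.0015],-0.03],[[0,0,-0.003],-0.06]]' >/dev/null; python3 st.py
python3 -m inch '[[[0,0,-0.0015],-0.03],[[0,0,-0.003],-0.06]]' >/dev/null; python3 st.py
```

```text
25.35 psi -7.4 mom [-0.378  0.227  0.201] F [-1.2 -0.7  4.9] pos [ 0.5339 -0.0868  0.088 ] gap 0.0087 j7 -1.31
25.5167 psi -18.2 mom [-0.297  0.268  0.131] F [-0.8 -1.7  5. ] pos [ 0.5338 -0.0869  0.0876] gap 0.0094 j7 -1.46
```

```bash

python3 -m inch '[[[0,0,-0.0015],-0.03],[[0,0,-0.003],-0.06]]' >/dev/null; python3 st.py
```

```text
25.6833 psi -29.0 mom [-0.423  0.272  0.155] F [-1.  -1.   4.7] pos [ 0.5338 -0.0869  0.0873] gap 0.0089 j7 -1.61
```

```bash

python3 -m inch '[[[0,0,-0.0015],-0.03],[[0,0,-0.003],-0.06]]' >/dev/null; python3 st.py
```

```text
25.85 psi -39.7 mom [-0.297  0.587  0.284] F [-2.  -1.  10.8] pos [ 0.5338 -0.0869  0.0871] gap 0.0089 j7 -1.76
```

```bash

python3 -m inch '[[[0,0,-0.0015],-0.03]]' >/dev/null; python3 st.py
```

```text
25.9333 psi -45.1 mom [-0.293  0.756  0.316] F [-2.4 -1.3 12.1] pos [ 0.5338 -0.0869  0.0871] gap 0.009 j7 -1.84
```

```bash

python3 -m inch '[[[0,0,0],0],[[0,0,0],0],[[0,0,0],0],[[0,0,0.2],0],[[0,0,0.4],0],[[-0.015,0.25,0.5],0.01],[[-0.055,0.5,0.5],0.015],[[-0.055,0.5,0.5],0.015]]' 0.4 >/dev/null; python3 st.py
python3 -m inch '[[[-0.03,0.25,0],0],[[-0.06,0.539,0],0],[[-0.06,0.539,0],0],[[-0.06,0.539,0],0],[[-0.06,0.539,0],0]]' >/dev/null; python3 st.py
python3 - <<'E'
from fit import *
im=env.capture("top")
for j,g in enumerate([(.519,.0385,-42,-.006),(.534,-.087,-45,-.006),(.6513,-.073,135,-.006),(.6355,.0529,130,-.006)]):
    if j: x,y,a,e=fit(im,j,g[0],g[1],np.radians(g[2]),g[3]); print(j+1,round(x,4),round(y,4),round(np.degrees(a),1),round(e,1))
E
```

```text
26.6 psi -41.7 mom [ 0.034 -0.023 -0.016] F [-0.1  0.2 -0. ] pos [ 0.5267 -0.0199  0.1461] gap 0.0341 j7 -1.99
27.0167 psi -42.1 mom [ 0.034 -0.027 -0.031] F [-0.5 -0.6 -0.3] pos [0.5193 0.0382 0.1459] gap 0.0344 j7 -2.11
2 0.531 -0.1077 6.4 2896.5
3 0.6507 -0.0726 136.6 368.2
4 0.6302 0.0552 138.4 1558.0
```

```bash

python3 -m inch '[[[0,0,-0.25],0],[[0,0,-0.42],0],[[0,0,-0.484],0],[[0,0,-0.484],0],[[0,0,-0.484],0],[[0,0,-0.484],0]]' >/dev/null; python3 st.py
python3 -m inch '[[[0,0,0],0],[[0,0,0],0],[[0,0,0],0],[[0,0,0],0]]' 0 30 >/dev/null; python3 st.py
python3 -m inch '[[[0,0,-0.0005],-0.015]]' >/dev/null; python3 st.py
```

```text
27.5667 psi -42.3 mom [-0.065  0.021 -0.   ] F [-0.4 -0.4  0.8] pos [0.5203 0.0377 0.089 ] gap 0.034 j7 -2.04
27.9 psi -42.2 mom [-0.354  0.56   0.048] F [-3.  -1.9  7.5] pos [0.5196 0.0379 0.089 ] gap 0.009 j7 -2.04
27.9833 psi -44.9 mom [-0.418  0.696  0.393] F [-4.3 -1.9  7.9] pos [0.5195 0.0379 0.089 ] gap 0.0089 j7 -2.07
```

```bash

python3 -m inch '[[[0,0,0],0],[[0,0,0],0],[[0,0,0],0],[[0,0,0.2],0],[[0,0,0.5],0],[[-0.2,0.2,0.8],0],[[-0.2,0.5,1],0],[[-0.2,0.8,1],0],[[-0.2,0.8,1],0],[[-0.2,0.8,1],0]]' 0.4 >/dev/null; python3 -m inch '[[[0,0.3,0.2],0],[[0,0.6,0.4],0],[[0,0.9,0.4],0],[[0,0.9,0.4],0]]' >/dev/null;python3 st.py
python3 - <<'E'
from h import *
im=shot('top','end'); cv2.imwrite('pics/endc.png',cv2.resize(im[100:300,200:450,::-1],(750,600),interpolation=cv2.INTER_CUBIC))
E
```

```text
29.15 psi -44.3 mom [0.092 0.026 0.029] F [-0.1  1.7 -1. ] pos [0.4952 0.2506 0.2565] gap 0.0342 j7 -2.64
```

View pics/endc.png

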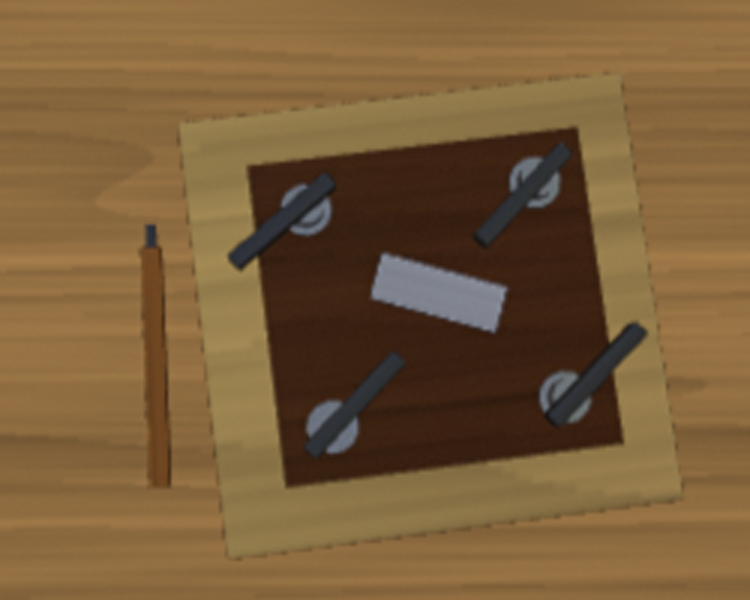

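All four bars have turned about half a turn, with hubs in this crop at (333,425), (567,397), (535,182) and (306,210). The rule and pencil are undisturbed and the arm is clear.

```bash
python3 -c "
from rig import env
print(env.close_job())"
```

```text
the job is handed in; nothing more can be done
None
```

I turned the four nuts down snug in cross order (1 and 3, then 4 and 2), last reading about 0.39, 0.37, 0.36 and 0.32 N m while turning, including a small late check turn on nut 1, and handed the job in at about 29 s with the arm clear; the judge's result was not shown.

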